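# Close the mould and snap its clamp

## Task

Push the loose mould half along its rails with your fingertips until it sits fully home against the fixed half. Then push the lever of the clamp beside it past its dead point until it snaps into lock behind the loose half. Push only: do not lift or tip the mould half, and leave the other things on the bench where they are.

Things in the scene. Friction and masses are not known exactly. Their poses are not given: they have to be found in the camera images.
- jig: Mould-closing jig fixed to the bench. Origin on the bench under its plywood board, z up, +x the closing direction. Board: x -100 to 190, y -145 to 175 mm, 20 mm thick. Two wooden rails along x: x -50 to 90, |y| 62 to 72, top at z 40 mm. Fixed plaster half: x 90 to 150, |y| up to 60, z 20 to 75 mm, a wooden backstop behind it. The toggle clamp stands on the board's +y side.
- fixed_face (a point): Middle of the fixed half's mating face, which looks to the jig's -x: x 90, y 0, z 47 mm in the jig frame.
- loose_half: Loose plaster half, 60 (x) x 120 (y) x 55 (z) mm, 0.3 to 0.65 kg, on the board between the rails, 2 mm play each side. Origin: centre of its underside, axes along the jig's. It starts 30 to 60 mm short of home and slides to the jig's +x. Its flat near face, to push on, is 30 mm to -x of its origin. Home: its far face touches the fixed half, origin at x 60, y 0, z 20 mm in the jig frame.
- lever (a joint): Angle of the clamp's lever (rad) about a vertical axis, counter-clockwise from above: 0 = open, at its stop; 0.61 = dead point; 1.22 = locked, at its other stop. A spring strut pushes it back to 0 before the dead point and on to 1.22 beyond it. Turning it over takes up to about 8 N at the grip.
- lever_pivot (a point): The lever's axis at mid-height of its bar: x 19.5, y 100, z 65 mm in the jig frame. The pivot pin's top is at z 87 mm; the rest of the clamp below the lever stays under z 56 mm. The spring strut lies from near the pivot to its anchor at x -38, y 140 mm.
- lever_grip (a point): Middle of the lever's black grip, a level rod 22 mm thick, 47 to 130 mm from the pivot; this point is 90 mm from it. From the pivot the grip points 0.35 rad (20 degrees) from the jig's +x towards +y at joint 0, and straight to +y when locked. Push it from the mould's side: there a gap of about 45 mm to the rail is free at joint 0.
- lever_nose (a point): End of the lever's rubber nose (16 mm wide, 16 mm high), 76 mm from the pivot, opposite the grip. On locking it swings in behind the loose half's near face and stops 2.5 mm short of it if that half is home.
- core_plug: Bystander: small terracotta cone 38 mm wide, 50 mm tall, standing on the jig's board on the -y side of the rails. Origin: centre of its underside.
- rib: Bystander: flat wooden scraper 30 x 85 x 6 mm lying on top of the fixed mould half. Origin: centre of its underside.
- jar: Bystander: lidded jar 54 mm wide, 75 mm tall, standing to the right of the jig. Origin: centre of its underside.
- bowl: Bystander: bowl 100 mm wide, 40 mm tall, to the left of the jig. Origin: centre of its underside.
- brush: Bystander: wooden-handled brush lying to the right of the jig. Origin under its middle.
- mallet: Bystander: small wooden mallet lying to the left of the jig. Origin under its middle.

How it is judged:
By the outcome, as a careful person would: the job done as asked, in the order asked, and still so for the second after the job is handed in, with the robot touching nothing.
It also fails if it takes over 43 s, if anything falls off the work surface, if the arm or the gripper's body presses on something with over 40 N, if the wrist force passes 120 N, or if a joint passes its speed limit or range.

## Robot

A 6-joint arm with a two-finger parallel gripper is mounted at the origin on the work surface. World frame = base frame: x ahead of the robot, y to its left, z up, the work surface at z = 0. Lengths are in m, angles in rad, forces in N, time in s.
With the tool pointing down it reaches from about 0.35 to 0.85 m from the base axis. Payload 8.1 kg.
Tool frame: the origin (TCP) lies at the very end of the fingers, on their centre line; the grasp point (between the pads) lies robot.tcp_to_grasp behind it (robot.tcp_to_grasp is the distance from the TCP to the grasp point, in m); z points along the fingers, y is the line along which they close (so a half turn about z gives the same grasp; the last joint's range is limited). The gripper opens to 93 mm and grips with 3 to 60 N. Pads are 15 mm wide; open, the fingers measure 128 mm over their backs; the gripper's body (75 mm by 188 mm) begins 65 mm behind the grasp point.
Start: joints at [-1.317, 0.13, 1.488, -0, 1.523, -0.085], TCP at [0.199, -0.566, 0.219] pointing down, gripper open.
Joint ranges: [-2.96, 2.96], [-0.89, 2.26], [0.02, 2.5], [-1.34, 4.48], [0, 2.73], [-2.66, 2.66]. Speed limits (rad/s): [2.39, 2.39, 2.79, 3.14, 3.14, 3.14].

## Interface

Orientations are given as a rotation vector (axis times angle).
In Python, from plant import robot gives the robot as it stands. The module is installed in compiled form; this text tells all that it offers.
- The arm moves only by the shell command python3 -m pendant 'ROWS' [FORCE]. ROWS is JSON, a list that holds one entry, the list of rows, each a list of 5 numbers: the opening, from 0 (shut) to 1 (fully open), then the shift along the tool's x, y, z in cm, then the turn about the tool's z in degrees. In form: [[[fingers, x, y, z, roll], ...]]. A call has 1 to 8 rows; each row shifts and turns the commanded pose from where the row before left it, along the tool's axes as they then stand; what a row does not reach is not made up. A row lasts 1/10 s, in which the tool goes at most 50 mm and 8.59 degrees, less where a joint would pass 70% of its speed; a pose out of reach is approached as far as the arm can. A call is refused whole if a number of a shift passes 5 or a number of a turn 8.59, either way. A call with a gripper value outside its range is refused whole. The fingers move at their own pace and stop on an object; FORCE is the grip in N (left out, the last holds). Time passes only in rows, so rows that do not move let the fingers close. It gives the time, the measured TCP pose, the force, the opening and the grip force at its end, in the units of the state.
- robot.read_state(): the state, without advancing time (a new reading comes with each control period).
- robot.read_camera(name): name is "scene" or "side" or "wrist"; returns a dict with "img" (400x640x3 uint8, blue, green, red), "K" (3x3 intrinsics, pixels), "pose" (4x4, takes a point from camera to world coordinates). Camera axes: x right, y up, looking along -z (the intrinsics and any distortion apply to the point x, -y, -z); pixel columns grow to the right and rows downward; lengths in m; the calibration is good to about 2 mm. A picture is of the moment at which its call begins. There is no depth.
- robot.close_job(): hands the job in; it is judged then, once.
The state is a dict: "t": time; "q": joint angles; "dq": joint speeds; "joint_torque": joint torques, N m; "tool_pos": TCP position; "orientation": TCP orientation; "force": force on the tool from outside, world axes, zero at the start; "wrist_torque": the same for the moment, N m; "opening": finger opening in m; "gripper_force": force on a finger pad.
Only numpy, scipy, OpenCV 4.12 (cv2) and the standard library are available. Lean on these libraries where they do the work, as an engineer would, in place of code of your own. Each camera call takes 0.05 s, during which the arm holds its last target. There are 200 camera calls.

## Working session

There is one attempt and no reset: what is moved stays moved. The work goes in short steps, Python scripts to look and compute and a shell command to move; the robot and the scene stay as the last step left them, time stands still between calls to the robot, and variables do not carry over. Pictures are saved under pics/ and viewed, at most 10 in all, crops included, and the job is handed in when it is done.

```bash
mkdir -p pics
cat > h.py <<'E'
import numpy as np, cv2
from plant import robot
def ray(c,u,v):
    K,P=c["K"],c["pose"]; d=np.array([(u-K[0,2])/K[0,0],-(v-K[1,2])/K[1,1],-1.])
    return P[:3,3],P[:3,:3]@d
def onz(c,u,v,z):
    o,d=ray(c,u,v); return o+d*(z-o[2])/d[2]
def tri(c1,p1,c2,p2):
    o1,d1=ray(c1,*p1);o2,d2=ray(c2,*p2)
    s=np.linalg.lstsq(np.c_[d1,-d2],o2-o1,rcond=None)[0]
    a,b=o1+s[0]*d1,o2+s[1]*d2
    return (a+b)/2,np.linalg.norm(a-b)
def proj(c,X):
    P=c["pose"];p=P[:3,:3].T@(np.array(X)-P[:3,3]);K=c["K"]
    return K[0,0]*p[0]/-p[2]+K[0,2],K[1,1]*-p[1]/-p[2]+K[1,2]
E
python3 - <<'E'
from h import *
import pickle
d={}
for n in("scene","side","wrist"):
    c=robot.read_camera(n);d[n]=c;cv2.imwrite(f"pics/{n}0.png",c["img"]);print(n,c.keys(),c["K"].tolist(),c["pose"].round(3).tolist())
pickle.dump(d,open("c0.pkl","wb"))
print(robot.read_state(),robot.tcp_to_grasp)
E
```

```text
scene dict_keys(['img', 'K', 'pose']) [[520.3372496183356, 0.0, 319.0506891499185], [0.0, 520.3372496183356, 199.25488405184083], [0.0, 0.0, 1.0]] [[-0.304, -0.785, 0.54, 1.426], [0.953, -0.256, 0.164, 0.247], [0.01, 0.564, 0.826, 1.431], [0.0, 0.0, 0.0, 1.0]]
side dict_keys(['img', 'K', 'pose']) [[413.57772025092754, 0.0, 324.096254056635], [0.0, 413.57772025092754, 203.2819144600134], [0.0, 0.0, 1.0]] [[0.959, 0.212, -0.188, 0.358], [-0.283, 0.69, -0.666, -0.746], [-0.011, 0.692, 0.722, 0.884], [0.0, 0.0, 0.0, 1.0]]
wrist dict_keys(['img', 'K', 'pose']) [[352.8712008989325, 0.0, 317.95669390767637], [0.0, 352.8712008989325, 200.87555778337398], [0.0, 0.0, 1.0]] [[0.332, 0.914, 0.232, 0.262], [-0.943, 0.322, 0.08, -0.543], [-0.002, -0.245, 0.969, 0.385], [0.0, 0.0, 0.0, 1.0]]
{'t': 0.15, 'q': array([-1.31739342e+00,  1.31001747e-01,  1.48901514e+00,  5.32763068e-08,
        1.52301687e+00, -8.53961049e-02]), 'dq': array([ 0.00104966, -0.00383854, -0.00216257, -0.00095903,  0.00016023,
       -0.00045793]), 'joint_torque': array([ 1.62196353e-03, -5.60474467e+01, -4.92335486e+01,  7.69470935e-02,
        3.07355588e-02, -1.09766738e-04]), 'tool_pos': array([ 0.19932529, -0.56545676,  0.21782771]), 'orientation': array([-3.09520900e+00, -5.29400511e-01,  1.89762609e-04]), 'force': array([-0.33677123,  0.3187904 ,  1.00176393]), 'wrist_torque': array([-0.01169198, -0.02098763,  0.01899494]), 'gripper_force': 0.0, 'opening': 0.09275045501301159} 0.0188
```

View pics/scene0.png

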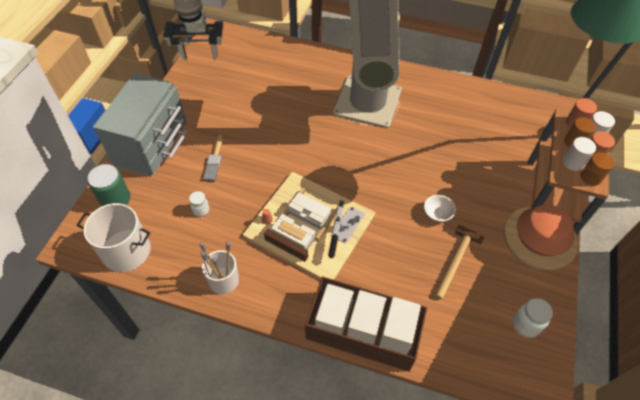

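View pics/side0.png

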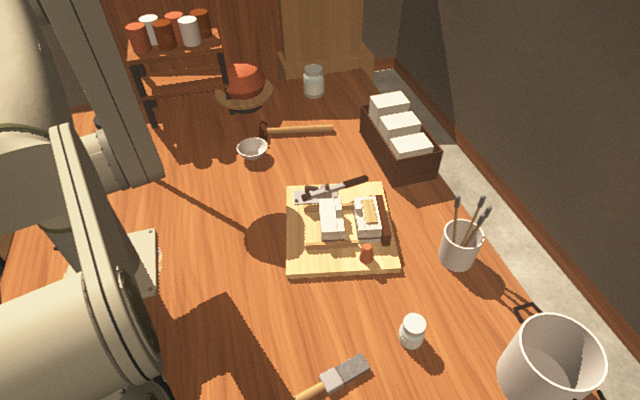

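The scene view shows the jig at about (310,225), with board corners near (295,175), (375,212), (330,277) and (245,232). In the side view the jig is at about (340,230). I'll make an enlarged composite.

Run:
```python
from h import *
import pickle
d=pickle.load(open("c0.pkl","rb"))
a=d["scene"]["img"][165:285,235:385];b=d["side"]["img"][165:285,275:410]
f=lambda i,s:cv2.resize(i,None,fx=s,fy=s,interpolation=cv2.INTER_CUBIC)
A=f(a,2.6*1.0);A=f(a,2.6);B=f(b,2.9)
H=max(A.shape[0],B.shape[0]);o=np.zeros((H,A.shape[1]+B.shape[1],3),np.uint8);o[:A.shape[0],:A.shape[1]]=A;o[:B.shape[0],A.shape[1]:]=B
cv2.imwrite("pics/comp.png",o);print(o.shape,A.shape)
for n,p in (("scene",[(295,175),(375,212),(330,277),(245,232)]),("side",[(287,185),(383,183),(400,270),(287,275)])):
    for q in p: print(n,q,onz(d[n],*q,.02).round(3))
```

```text
(348, 782, 3) (312, 390, 3)
scene (295, 175) [ 0.433 -0.14   0.02 ]
scene (375, 212) [0.494 0.155 0.02 ]
scene (330, 277) [0.76  0.084 0.02 ]
scene (245, 232) [ 0.694 -0.215  0.02 ]
side (287, 185) [0.497 0.157 0.02 ]
side (383, 183) [0.777 0.08  0.02 ]
side (400, 270) [ 0.699 -0.227  0.02 ]
side (287, 275) [ 0.425 -0.159  0.02 ]
```

View pics/comp.png

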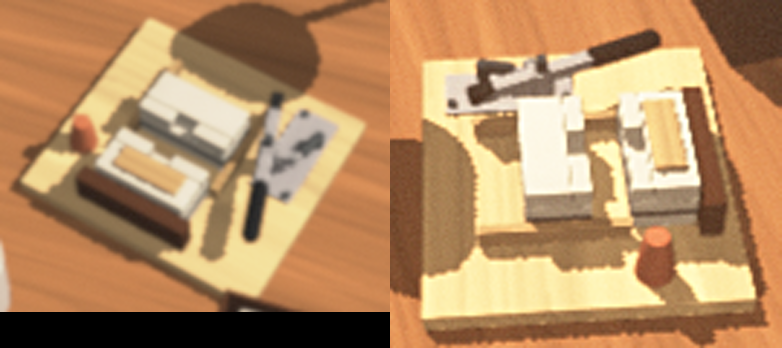

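The composite shows the loose half short of home, the lever open with its black grip pointing out, and the plug on the -y side. Next I'll fit the jig frame to the board corners.

Run:
```python
from h import *
import pickle
d=pickle.load(open("c0.pkl","rb"))
S=[(292.7,171.9),(375.4,211.9),(333,279),(242,235.4)];D=[(286.4,274.7),(286.4,185.7),(380.9,181.6),(400.9,268.4)]
J=np.array([(-.1,-.145),(-.1,.175),(.19,.175),(.19,-.145)])
W=[]
for s,e in zip(S,D):
    p,g=tri(d["scene"],s,d["side"],e);W.append(p);print(p.round(4),round(g,4),onz(d["scene"],*s,.02).round(4)[:2],onz(d["side"],*e,.02).round(4)[:2])
Q=np.array([(onz(d["scene"],*s,.02)+onz(d["side"],*e,.02))[:2]/2 for s,e in zip(S,D)])
a=Q-Q.mean(0);b=J-J.mean(0)
yaw=np.arctan2((b[:,0]*a[:,1]-b[:,1]*a[:,0]).sum(),(a*b).sum())
R=np.array([[np.cos(yaw),-np.sin(yaw)],[np.sin(yaw),np.cos(yaw)]]);t=Q.mean(0)-R@J.mean(0)
print("yaw",yaw,"t",t,"res",(Q-(J@R.T+t)).round(4))
# loose half near face top corners
for s,e in (((150,85),None),((240,160),None)):pass
s1=onz(d["scene"],235+165/2.6,165+70/2.6,.075)[:2];s2=onz(d["scene"],235+250/2.6,165+112/2.6,.075)[:2]
e1=onz(d["side"],275+(517-390)/2.9,165+98/2.9,.075)[:2]
for p in(s1,s2,e1):print((R.T@(p-t)).round(4))
for jx,jy,h in((-.16,0,.25),(-.03,0,.25),(.06,.06,.25)):print((R@[jx,jy]+t).round(4))
```

```text
[ 0.4224 -0.1537  0.0164] 0.0043 [ 0.4229 -0.1516] [ 0.4236 -0.1579]
[0.494  0.1557 0.0196] 0.0023 [0.4931 0.1563] [0.4947 0.1542]
[0.7692 0.0912 0.0216] 0.0121 [0.7633 0.0947] [0.7736 0.0873]
[ 0.7051 -0.2207  0.0155] 0.0014 [ 0.708  -0.2197] [ 0.7029 -0.2229]
yaw -0.22013216062527444 t [ 0.55055701 -0.03726598] res [[ 0.0019  0.0021]
 [ 0.0027 -0.0001]
 [-0.0057 -0.001 ]
 [ 0.0011 -0.0011]]
[-0.0062 -0.0576]
[-0.0058  0.0624]
[-0.004  0.058]
[ 0.3944 -0.0023]
[ 0.5213 -0.0307]
[0.6222 0.0082]
```

```bash
python3 -m pendant '[[[0.4,0,0,0,8],[0.4,0,0,0,8],[0.4,0,0,0,8],[0.4,0,0,0,8],[0.4,1.5,-4.5,0,0],[0.4,1.5,-4.5,0,0],[0.4,1.5,-4.5,0,0],[0.4,1.5,-4.5,0,0]]]' && python3 -m pendant '[[[0.4,1.5,-4.5,0,0],[0.4,1.5,-4.5,0,0],[0.4,1.5,-4.5,0,0],[0.4,1.5,-4.5,0,0],[0.4,1.5,-4.5,0,0],[0.4,1.5,-4.5,0,0],[0.4,1.5,-4.5,0,0],[0.4,0,0,0,0]]]'
cat >> h.py <<'E'
def rel(yaw=-.22,t=(.5506,-.0373)):
    from scipy.spatial.transform import Rotation as Ro
    s=robot.read_state();r=Ro.from_rotvec(s["orientation"]).as_matrix()
    R=np.array([[np.cos(yaw),-np.sin(yaw)],[np.sin(yaw),np.cos(yaw)]])
    print("t",s["t"],"jig xy",(R.T@(s["tool_pos"][:2]-t)).round(4),"z",s["tool_pos"][2].round(4),"toolx yaw",np.arctan2(r[1,0],r[0,0]).round(4),"tilt",r[:,2].round(3),"F",s["force"].round(1),"open",round(s["opening"],3))
E
python3 - <<'E'
from h import *
import pickle
rel();c=robot.read_camera("wrist");cv2.imwrite("pics/w1.png",c["img"]);pickle.dump(c,open("w1.pkl","wb"))
E
```

```text
t: 0.95
tool_pos: [0.2976, -0.4015, 0.2182]
orientation: [-3.122, 0.345, 0.0]
force: [0.5, 1.0, 0.3]
opening: 0.038
gripper_force: 0.0
t: 1.75
tool_pos: [0.4702, -0.1138, 0.2184]
orientation: [-3.122, 0.335, -0.0]
force: [-1.7, -0.3, 0.8]
opening: 0.0371
gripper_force: 0.0
t 1.75 jig xy [-0.0618 -0.0922] z 0.2184 toolx yaw -0.2136 tilt [ 0.     0.002 -1.   ] F [-1.7 -0.3  0.8] open 0.037
```

View pics/w1.png

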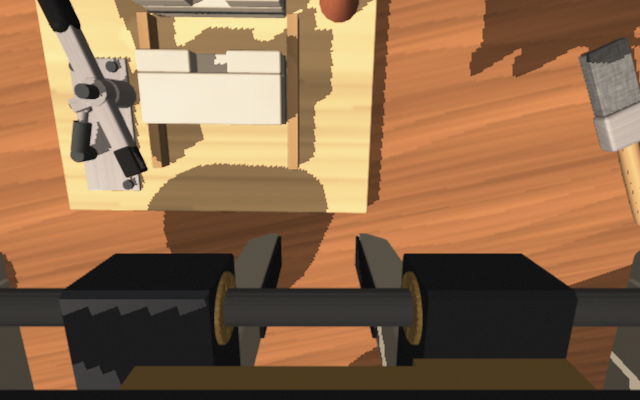

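The wrist view shows the near board corners at (71,209) and (367,212), the loose half's lower edge at row ~124, the lever at left with its nose at (130,160), and its pivot at (87,90). Casting these points.

Run:
```python
from h import *
import pickle
c=pickle.load(open("w1.pkl","rb"))
a=onz(c,71,209,.02)[:2];b=onz(c,367,212,.02)[:2]
v=a-b;yaw=np.arctan2(v[1],v[0])-np.pi/2;print("len",np.linalg.norm(v),"yaw",yaw)
R=np.array([[np.cos(yaw),-np.sin(yaw)],[np.sin(yaw),np.cos(yaw)]])
t=(a+b)/2-R@np.array([-.1,.015]);print("t",t)
d=pickle.load(open("c0.pkl","rb"))
def j(p):return (R.T@(np.array(p)[:2]-t)).round(4)
for nm,u,v,z in(("edge124 top",140,122,.075),("",283,124,.075),("edge124 bot",140,122,.02),("row73 top",136,73,.075),("",286,73,.075),("row50",136,50,.075),("row50",284,50,.075),("nose",130,162,.065),("pivot",87,90,.087),("rail R end",293,166,.04),("rail L end",158,166,.04),("fixed near",136,12,.075),("grip end",40,0,.065)):print(nm,j(onz(c,u,v,z)))
p,g=tri(c,(140,122),d["side"],(275+(517-390)/2.9,165+98/2.9));print("tri corner",j(p),p[2],g)
```

```text
len 0.3189388781404784 yaw -0.22390356158469316
t [ 0.55126138 -0.03792479]
edge124 top [-0.0058  0.0624]
 [-0.0063 -0.0607]
edge124 bot [-0.0076  0.0896]
row73 top [0.0341 0.0612]
 [ 0.0353 -0.0638]
row50 [0.0519 0.0591]
row50 [ 0.0531 -0.0624]
nose [-0.0419  0.0805]
pivot [0.0195 0.0965]
rail R end [-0.0479 -0.0665]
rail L end [-0.0493  0.0667]
fixed near [0.0803 0.0558]
grip end [0.0909 0.1383]
tri corner [-0.0054  0.066 ] 0.0674624572481517 0.001262978590902353
```

```bash
sed -i 's/yaw=-.22,t=(.5506,-.0373)/yaw=-.222,t=(.551,-.0376)/' h.py
python3 -m pendant '[[[0.4,1.2,-4.6,0,0.5],[0.4,1.2,-4.6,0,0],[0.4,0,0,4,0],[0.4,0,0,4,0],[0.4,0,0,4,0],[0.4,0,0,4,0],[0.4,0,0,2.5,0],[0.4,0,0,0,0]]]'; python3 -c "from h import *;rel();c=robot.read_camera('wrist');cv2.imwrite('pics/w2.png',c['img'])"
```

```text
t: 2.6
tool_pos: [0.5079, -0.0351, 0.0291]
orientation: [-3.121, 0.36, 0.014]
force: [-1.3, 0.4, 0.2]
opening: 0.037
gripper_force: 0.0
t 2.6 jig xy [-0.0426 -0.007 ] z 0.0291 toolx yaw -0.2299 tilt [-0.009  0.001 -1.   ] F [-1.3  0.4  0.2] open 0.037
```

View pics/w2.png

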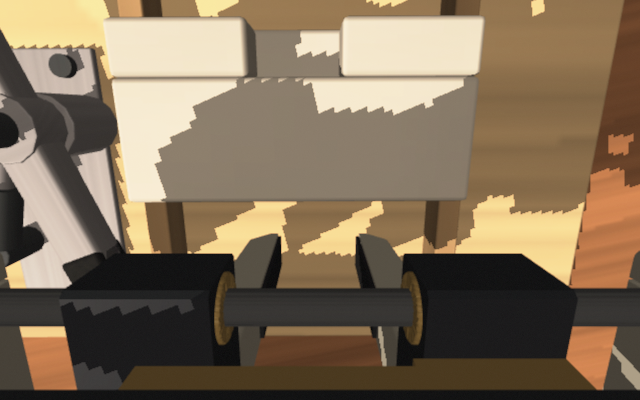

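The fingers sit just behind the loose half's near face (bottom edge at row ~200), about 7 mm off centre to the right. I'll correct that and push.

```bash
python3 -m pendant '[[[0.4,0.8,-0.7,0,-0.4],[0.4,1,0,0,0],[0.4,0.7,0,0,0],[0.4,0.7,0,0,0],[0.4,0.7,0,0,0],[0.4,0.7,0,0,0]]]'; python3 -c "from h import *;rel()"
```

```text
t: 3.25
tool_pos: [0.5591, -0.0377, 0.0349]
orientation: [-3.122, 0.347, 0.002]
force: [-9.9, 1.2, 7.7]
opening: 0.0374
gripper_force: 4.7
t 3.25 jig xy [0.0079 0.0017] z 0.0349 toolx yaw -0.2211 tilt [-0.001  0.    -1.   ] F [-9.9  1.2  7.7] open 0.037
```

```bash
python3 -m pendant '[[[0.4,0.4,0,0,0],[0.4,0.4,0,0,0],[0.4,0.3,0,0,0],[0.4,0.2,0,0,0],[0.4,0,0,0,0]]]'; python3 -c "from h import *;rel()"; python3 -m pendant '[[[0.4,0.2,0,0,0],[0.4,0.2,0,0,0],[0.4,0,0,0,0]]]'; python3 -c "from h import *;rel()"
```

```text
t: 3.75
tool_pos: [0.572, -0.0406, 0.0348]
orientation: [-3.122, 0.347, -0.0]
force: [-5.4, 1.0, 4.2]
opening: 0.0373
gripper_force: 2.7
t 3.75 jig xy [0.0212 0.0017] z 0.0348 toolx yaw -0.2212 tilt [ 0.  0. -1.] F [-5.4  1.   4.2] open 0.037
t: 4.05
tool_pos: [0.572, -0.0405, 0.0348]
orientation: [-3.122, 0.347, 0.013]
force: [-27.2, 5.3, 24.2]
opening: 0.0372
gripper_force: 14.3
t 4.05 jig xy [0.0212 0.0018] z 0.0348 toolx yaw -0.2211 tilt [-0.008  0.002 -1.   ] F [-27.2   5.3  24.2] open 0.037
```

The block stopped dead at the expected home position, with 27 N on the tool. Backing off, lifting and looking.

```bash
python3 -m pendant '[[[0.4,-1,0,0,0],[0.4,-2,0,0,0],[0.4,0,0,-5,0],[0.4,0,0,-5,0],[0.4,0,0,-5,0],[0,0,0,0,0]]]'
python3 - <<'E'
from h import *
import pickle
rel();d={n:robot.read_camera(n) for n in("wrist","side")};pickle.dump(d,open("c3.pkl","wb"))
o=np.zeros((580,640,3),np.uint8);o[:400]=d["wrist"]["img"]
b=cv2.resize(d["side"]["img"][165:285,275:410],(202,180));o[400:,:202]=b
cv2.imwrite("pics/w3.png",o)
E
```

```text
t: 4.65
tool_pos: [0.5518, -0.0358, 0.1942]
orientation: [3.121, -0.347, 0.026]
force: [1.9, -0.9, 0.6]
opening: 0.0333
gripper_force: 0.0
t 4.65 jig xy [0.0004 0.0019] z 0.1942 toolx yaw -0.2212 tilt [ 0.016 -0.003 -1.   ] F [ 1.9 -0.9  0.6] open 0.033
```

View pics/w3.png

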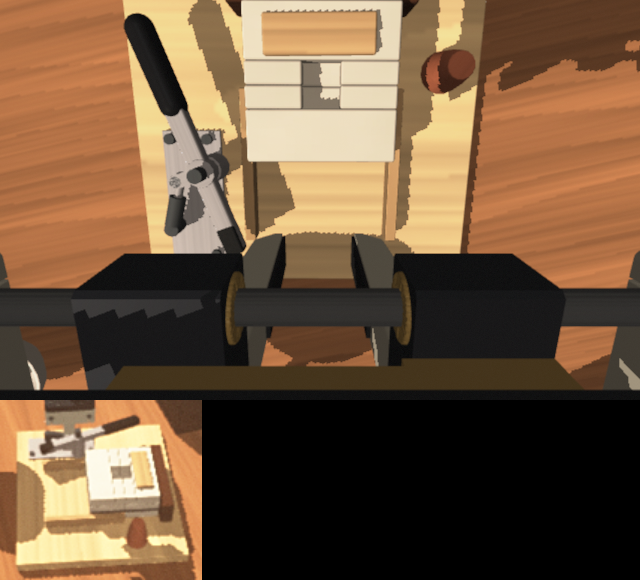

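The halves meet along a closed seam (row ~86), and the rib and plug are undisturbed. The grip runs from (172,112) to (137,20). I'll check it and move over to the gap.

```bash
python3 - <<'E'
from h import *
import pickle
c=pickle.load(open("c3.pkl","rb"))["wrist"];y=-.222
R=np.array([[np.cos(y),-np.sin(y)],[np.sin(y),np.cos(y)]])
for u,v,z in((137,20,.065),(172,112,.065),(195,175,.087),(185,110,.065),(150,15,.065)):print((R.T@(onz(c,u,v,z)[:2]-[.551,-.0376])).round(4))
E
python3 -m pendant '[[[0,3,-2.4,0,0],[0,3,-2.4,0,0],[0,3,-2.4,0,0],[0,2.8,-2.2,0,0],[0,0,0,0,0]]]'; python3 -c "from h import *;rel()"
```

```text
[0.1378 0.1424]
[0.0688 0.1219]
[0.0202 0.0994]
[0.0704 0.1111]
[0.1413 0.132 ]
t: 5.25
tool_pos: [0.683, 0.033, 0.1791]
orientation: [-3.122, 0.344, 0.007]
force: [-0.2, -0.2, 0.1]
opening: 0.0004
gripper_force: 0.0
t 5.25 jig xy [0.1132 0.0979] z 0.1791 toolx yaw -0.2195 tilt [-0.004  0.001 -1.   ] F [-0.2 -0.2  0.1] open 0.0
```

```bash
python3 -m pendant '[[[0,0.4,0.5,2,0],[0,0,0,4,0],[0,0,0,4,0],[0,0,0,1.7,0],[0,0,0,0,0]]]'; python3 -c "from h import *;rel();c=robot.read_camera('wrist');cv2.imwrite('pics/w4.png',c['img'])"
```

```text
t: 5.75
tool_pos: [0.681, 0.025, 0.0619]
orientation: [3.122, -0.347, -0.013]
force: [0.2, -0.1, -0.2]
opening: 0.0002
gripper_force: 0.0
t 5.75 jig xy [0.113  0.0897] z 0.0619 toolx yaw -0.2216 tilt [-0.008  0.    -1.   ] F [ 0.2 -0.1 -0.2] open 0.0
```

View pics/w4.png

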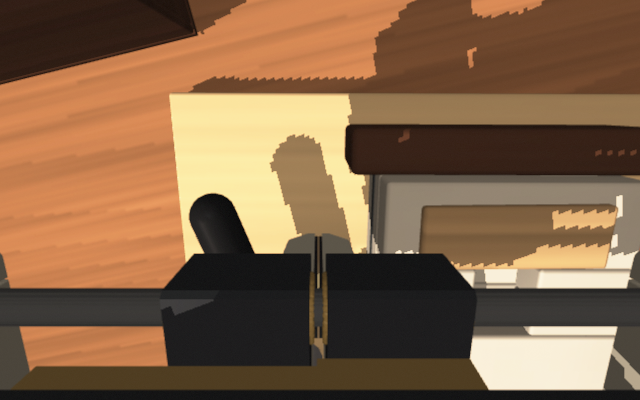

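The fingers are down in the gap between grip (left) and fixed half (right), and both are clear. Starting the arc.

```bash
python3 -m pendant '[[[0,0.1,-1.3,0,0],[0,-0.2,-1.2,0,0],[0,-0.2,-1.2,0,0],[0,0,0,0,0]]]'; python3 -c "from h import *;rel()"
```

```text
t: 6.2
tool_pos: [0.6914, 0.0633, 0.0696]
orientation: [3.122, -0.344, 0.006]
force: [-1.1, -6.3, 3.8]
opening: 0.0006
gripper_force: 3.5
t 6.2 jig xy [0.1147 0.1294] z 0.0696 toolx yaw -0.2198 tilt [ 0.004 -0.001 -1.   ] F [-1.1 -6.3  3.8] open 0.001
```

```bash
python3 -m pendant '[[[0,-0.4,-0.4,0.8,0],[0,-0.5,-1,0.2,0],[0,-0.6,-1,0,0],[0,0,0,0,0]]]'; python3 -c "from h import *;rel()"
```

```text
t: 6.6
tool_pos: [0.6838, 0.091, 0.0617]
orientation: [-3.121, 0.345, -0.014]
force: [3.0, -1.5, 4.5]
opening: 0.0007
gripper_force: 2.5
t 6.6 jig xy [0.1013 0.1547] z 0.0617 toolx yaw -0.22 tilt [ 0.009  0.001 -1.   ] F [ 3.  -1.5  4.5] open 0.001
```

```bash
python3 -m pendant '[[[0,-0.8,-0.7,0.1,0],[0,-0.8,-0.7,0,0],[0,-0.8,-0.6,0,0],[0,-0.6,-0.3,0,0],[0,0,0,0,0]]]'; python3 -c "
from h import *
rel();a=robot.read_camera('side')['img'][150:285,265:410];b=robot.read_camera('scene')['img'][150:285,235:385]
cv2.imwrite('pics/w5.png',np.hstack([cv2.resize(a,(390,360)),cv2.resize(b,(400,360))]))"
```

```text
t: 7.1
tool_pos: [0.655, 0.1188, 0.0553]
orientation: [3.123, -0.345, -0.002]
force: [-0.1, -0.5, 0.1]
opening: 0.0008
gripper_force: 0.0
t 7.1 jig xy [0.0671 0.1755] z 0.0553 toolx yaw -0.2201 tilt [-0.001  0.    -1.   ] F [-0.1 -0.5  0.1] open 0.001
```

View pics/w5.png

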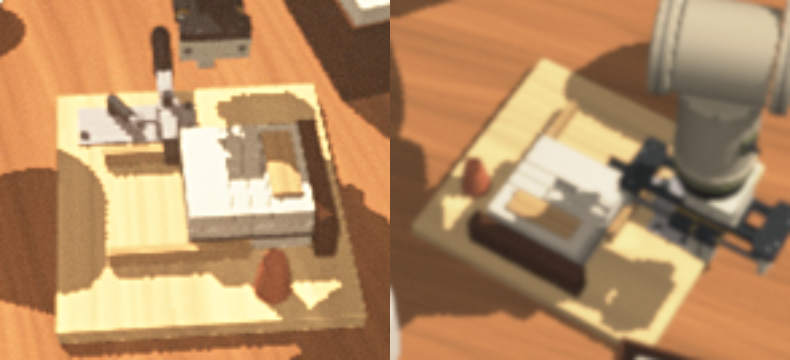

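The lever has snapped over: the grip points to +y and the nose sits behind the loose half, with no force on the tool. Moving the arm clear (+x, then up) and checking.

```bash
python3 -m pendant '[[[0,2,0,0,0],[0,0,0,-4,0],[0,0,0,-4,0],[0,0,0,-4,0],[0,-4,0,-3,0],[0,-4,2,0,0],[0,-4,2,0,0],[0,0,0,0,0]]]'; python3 -c "
from h import *
rel();c=robot.read_camera('wrist')
s=robot.read_camera('side')['img'][150:285,265:410]
o=np.zeros((590,640,3),np.uint8);o[:400]=c['img'];o[400:,:204]=cv2.resize(s,(204,190));cv2.imwrite('pics/w6.png',o)"
```

```text
t: 8.0
tool_pos: [0.5437, 0.0993, 0.2032]
orientation: [3.121, -0.348, -0.01]
force: [0.8, 0.2, -0.7]
opening: 0.0005
gripper_force: 0.0
t 8.0 jig xy [-0.0372  0.132 ] z 0.2032 toolx yaw -0.2219 tilt [-0.006 -0.001 -1.   ] F [ 0.8  0.2 -0.7] open 0.0
```

View pics/w6.png

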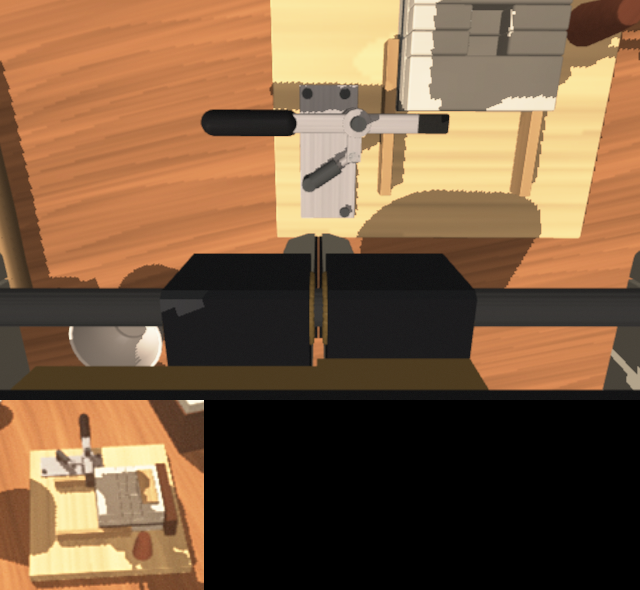

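The lever is fully locked: the grip runs straight along +y (row ~123), and the nose at (433,124) is just behind the near face (row ~110). The seam is closed, the bystanders are in place and the robot is clear.

```bash
python3 -c "from plant import robot;print(robot.close_job())"
```

```text
the job is handed in; nothing more can be done
None
```

The loose mould half is home against the fixed half, the clamp lever is locked behind it, the other things I could see were left where they were, and the job was handed in at about 8 s on the robot's clock.

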